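# Slide the sample vial to the reading head

### The job

On the bench reader, push the black trolley by its upright tab along the rail until the vial holder drops into the notch where the vial stands in front of the tall reading head, then leave it there and move clear. Push only: do not grip or lift the trolley or the holder, do not touch the vial, and leave the glassware and the box on the bench where they are.

Things in the scene. Friction and masses are not known exactly. Their poses are not given: they have to be found in the camera images.
- reader: Fixed white base plate 74 x 430 x 8 mm with an aluminium rail (26 mm wide, top at 40 mm) along its y. Origin: centre of its underside, on the bench; z up; +y is the way to push. V notches (15 mm wide, 6 deep) cross the rail at y = -20, 40, 100 mm; beside each, on the -x side, stands a station: the reading head or a low plinth. End stops at y = -211 and 211 mm, 50 mm wide, 38 mm high.
- trolley (a joint): Travel of the black trolley in m, 0 to 0.235, growing to the reader's +y; starts at 0 to 0.05; the vial is at notches at 0.09, 0.15, 0.21. Drag while moving about 2 to 2.5 N; at a notch it vanishes and the trolley runs ahead up to 7 mm and centres itself; pushing on out of a notch takes 5 to 9 N. Frame 54 mm wide, from 73 mm behind the vial's axis to 47 mm ahead, 52 mm above the bench.
- tab (a point): Centre of the area to push: on the rear (-y) face of the trolley's upright black tab, 80 mm above the bench, 73 mm behind the vial's axis, on the rail's centre line. Tab: 40 mm wide across the rail, 8 mm thick, top at 95 mm, upright part from 52 mm up. Behind it is free space above the rail (40 mm high).
- holder (a joint): Height of the steel vial holder in m: about 0 while its cross roller (12 mm diameter, straight under the vial) rides on the flat rail top, about -0.0043 when dropped into a notch, positive when lifted (it lies loose in the trolley, held down only by its weight of about 0.6 kg).
- vial (a point): Point on the axis of the capped glass vial (25 mm diameter, cap 27 mm) on the holder, 80 mm above the bench; the cap's top is 98 mm above the bench. Holder block: 36 x 54 x 18 mm. It travels with the trolley.
- focus (a point): Point on the rail's centre line, 80 mm above the bench, straight in front of the reading head's lens: the vial's axis must come to stand here (seen from above). It lies over the notch at which the head stands.
- head: Fixed reading head: the tall white box, 50 x 46 mm and 96 mm high, with a short round black lens tube (26 mm diameter) towards the rail. Origin: centre of its underside, 68 mm from the rail's centre line on the reader's -x side. The lens tube ends 32 mm from the rail's centre line.
- plinth1: Fixed low white plinth, 50 x 46 x 26 mm, an empty station beside another notch, also 68 mm from the rail's centre line. Origin: centre of its underside.
- plinth2: Fixed low white plinth like plinth1, beside the remaining notch.
- beaker: Loose glass beaker, 60 mm diameter, 65 mm high, beyond the rail. Origin: centre of its underside. Leave alone.
- jar: Loose closed amber jar, 52 mm diameter, 55 mm high, beyond the rail. Origin: centre of its underside. Leave alone.
- tipbox: Loose closed white box, 60 x 90 x 45 mm, beyond the rail. Origin: centre of its underside. Leave alone.

How it is judged:
By the outcome, as a careful person would: the job done as asked, in the order asked, and still so for the second after the job is handed in, with the robot touching nothing.
It also fails if it takes over 42 s, if anything falls off the work surface, if the arm or the gripper's body presses on something with over 40 N, if the wrist force passes 120 N, or if a joint passes its speed limit or range.

### The arm

A 7-joint arm with a two-finger parallel gripper is mounted at the origin on the work surface. World frame = base frame: x ahead of the robot, y to its left, z up, the work surface at z = 0. Lengths are in m, angles in rad, forces in N, time in s.
With the tool pointing down it reaches from about 0.4 to 0.85 m from the base axis. Payload 10.4 kg.
Tool frame: the origin (TCP) lies midway between the tips of the shut fingers; the grasp point (between the pads) lies robot.tcp_to_grasp behind it (robot.tcp_to_grasp is the distance from the TCP to the grasp point, in m); z points along the fingers, y is the direction in which the jaws open and shut (so a half turn about z gives the same grasp; the last joint's range is limited). The gripper opens to 85 mm and grips with 20 to 120 N. Pads are 22 mm wide; open, the fingers measure 114 mm over their backs; the gripper's body (76 mm by 85 mm) begins 54 mm behind the grasp point. The pads swing forward as they close: fully open they stand 13 mm farther back than shut.
Start: joints at [-1.171, 0.332, -0.065, 1.46, 0.022, 1.35, -0.088], TCP at [0.256, 0.57, 0.231] pointing down, gripper open.
Joint ranges: [-2.6, 2.6], [-0.5, 2.12], [-1.47, 1.34], [0.16, 2.42], [-1.27, 4.41], [0.06, 2.06], [-2.6, 2.6]. Speed limits (rad/s): [2.22, 2.22, 2.79, 2.79, 3.14, 3.14, 3.14].

### API

Orientations are given as a rotation vector (axis times angle).
In Python, from cell import readout, eyes, close_job, robot gives the robot as it stands.
- The arm moves only by the tool carry_out, never from a script. Its argument "plan" is a list of rows, each a list of 3 entries, a list of its own where there are three numbers: the turn, a rotation vector about the tool's x, y, z in rad, then the shift along the tool's x, y, z in mm, then the finger opening in mm, from 0 to 85.4. A call has exactly 5 rows; each row is the pose to reach, as a shift and turn from the pose commanded when the call began, along the tool's axes at that moment; what a row does not reach only later rows make up. A row lasts 1/8 s, in which the tool goes at most 62.5 mm and 10.7 degrees, less where a joint would pass 70% of its speed; a pose out of reach is approached as far as the arm can. A call with a gripper value outside its range is refused whole. The fingers move at their own pace and stop on an object; the grip force is fixed at half the most. Time passes only in rows, so rows that repeat a pose let the fingers close, or fill a call up. It gives the time, the measured TCP pose, the force and the opening at its end, in the units of the state.
- readout.get_obs(): the state, without advancing time (a new reading comes with each control period).
- eyes.get_image(name): name is "side" or "top"; returns a dict with "image" (420x560x3 uint8, blue, green, red), "z_map" (420x560 float32, m along the optical axis (not along the pixel's ray), 0 where there is no reading), "fovy" (degrees; the focal length in pixels is half the picture's height over the tangent of half this angle, whatever the lens; pixels are square), "cx", "cy" (the principal point, pixels), "world_to_cam" (4x4, takes a point from world to camera coordinates). Camera axes: x right, y down, z forward; pixel columns grow to the right and rows downward; lengths in m; the calibration is good to about 2 mm. A picture is of the moment at which its call begins.
- close_job(): hands the job in, once; it reports no verdict.
The state is a dict: "clock": time; "joint_pos": joint angles; "dq": joint speeds; "joint_efforts": joint torques, N m; "eef_pos": TCP position; "tool_rot": TCP orientation; "force": force on the tool from outside, world axes, zero at the start; "moment": the same for the moment, N m; "grip_width": finger opening in m.
Only numpy, scipy, OpenCV 4.12 (cv2) and the standard library are available. Lean on these libraries where they do the work, as an engineer would, in place of code of your own. Each camera call takes 0.05 s, during which the arm holds its last target.

## Working session

There is one attempt and no reset: what is moved stays moved. The work goes in short steps, Python scripts to look and compute and a tool call to move; the robot and the scene stay as the last step left them, time stands still between calls to the robot, and variables do not carry over. Pictures are saved under pics/ and viewed, and the job is handed in when it is done.

Besides the shell and the picture viewer there is one more tool, called after "Emit:" by a JSON object that holds its "op" and its "data", one argument or row to a line. carry_out: Moves the arm, as the interface text tells. Its arguments: {"type":"object","properties":{"plan":{"type":"array"}},"required":["plan"]}

```bash
ls; mkdir -p pics; cat > h.py <<'E'
import numpy as np, cv2
from cell import readout, eyes, robot
def grab(n,f):
    d=eyes.get_image(n); cv2.imwrite('pics/'+f,d['image']); np.savez(''+f.replace('.png','.npz'),**{k:np.array(v) for k,v in d.items()}); return d
def K(d): 
    h=d['image'].shape[0]; return h/2/np.tan(np.radians(float(d['fovy']))/2)
def onplane(d,u,v,z):
    f=K(d); M=np.linalg.inv(d['world_to_cam']); r=M[:3,:3]@np.array([(u-d['cx'])/f,(v-d['cy'])/f,1]); o=M[:3,3]; return o+r*(z-o[2])/r[2]
def depthpt(d,u,v):
    f=K(d); z=float(d['z_map'][int(v),int(u)]); M=np.linalg.inv(d['world_to_cam']); return (M@np.array([(u-d['cx'])/f*z,(v-d['cy'])/f*z,z,1]))[:3]
def proj(d,p):
    q=d['world_to_cam']@np.append(p,1); f=K(d); return q[0]/q[2]*f+d['cx'],q[1]/q[2]*f+d['cy']
E
python3 - <<'E'
from h import *
np.set_printoptions(precision=4,suppress=True)
for n in('top','side'):
    d=grab(n,n+'0.png'); print(n,d['fovy'],d['cx'],d['cy'],np.linalg.inv(d['world_to_cam']))
print(readout.get_obs()); print([ (a,getattr(robot,a)) for a in dir(robot) if a[0]!='_'])
E
```

```text
pics
top 54.09090146008608 276.60957772907153 206.7727928700152 [[ 0.0209 -0.9954  0.0936  0.5294]
 [-0.9995 -0.0229 -0.0202  0.014 ]
 [ 0.0222 -0.0932 -0.9954  0.7151]
 [ 0.      0.      0.      1.    ]]
side 52.30359639940633 279.3937795362844 210.13125894061352 [[-0.9927 -0.0637  0.1026  0.5318]
 [-0.1198  0.6279 -0.769   0.6673]
 [-0.0154 -0.7757 -0.6309  0.608 ]
 [ 0.      0.      0.      1.    ]]
{'clock': 0.1, 'joint_pos': array([-1.1706,  0.3328, -0.0647,  1.4609,  0.0216,  1.3499, -0.0885]), 'dq': array([-0.0009, -0.0016,  0.0001, -0.002 , -0.0005,  0.0008,  0.0007]), 'joint_efforts': array([  0.0015, -62.6743,   0.0493, -39.2431,   0.0164,   0.007 ,
         0.    ]), 'eef_pos': array([0.2563, 0.5696, 0.2306]), 'tool_rot': array([-0.6591, -3.0715,  0.002 ]), 'force': array([ 0.3047, -0.6736,  0.9336]), 'moment': array([-0.0104, -0.0037, -0.0353]), 'grip_width': 0.08560449160066708}
[('Unreachable', <class 'cell.Unreachable'>), ('tcp_to_grasp', 0.0187)]
```

View pics/top0.png

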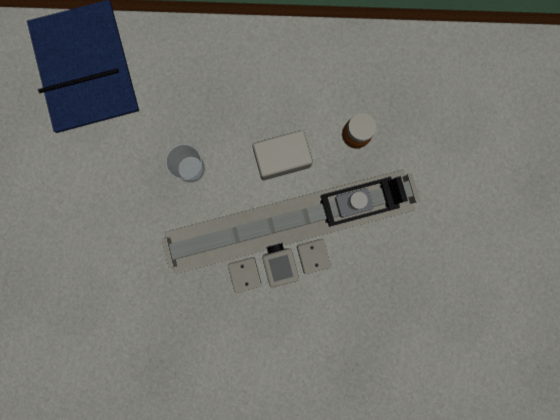

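View pics/side0.png

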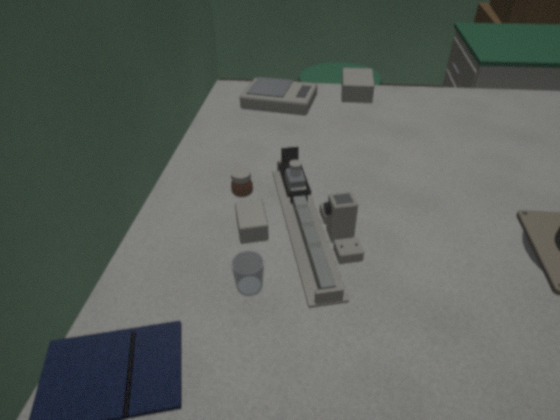

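```bash
python3 - <<'E'
import cv2,numpy as np
im=cv2.imread('pics/top0.png'); c=im[160:300,155:425]; c=cv2.convertScaleAbs(c,alpha=1.8)
cv2.imwrite('pics/top0z.png',cv2.resize(c,None,fx=2.96,fy=2.96,interpolation=cv2.INTER_CUBIC))
im=cv2.imread('pics/side0.png'); c=im[140:305,225:375]; c=cv2.convertScaleAbs(c,alpha=1.8)
cv2.imwrite('pics/side0z.png',cv2.resize(c,None,fx=3.5,fy=3.5,interpolation=cv2.INTER_CUBIC))
E
```

```text
(no output)
```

View pics/top0z.png

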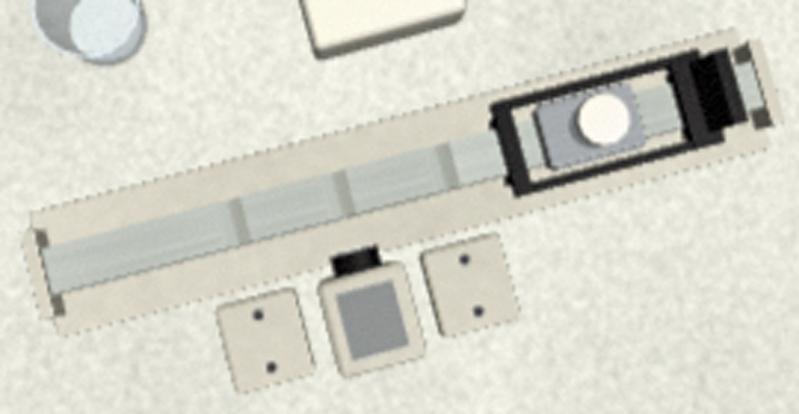

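View pics/side0z.png

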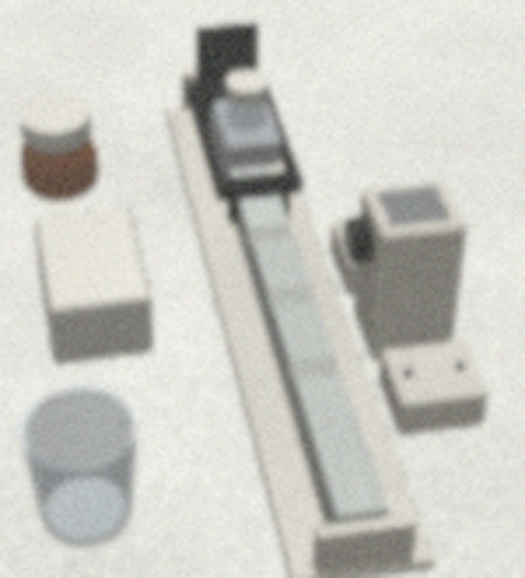

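```bash
python3 - <<'E'
from h import *
np.set_printoptions(precision=4,suppress=True)
d=dict(np.load('top0.npz')); s=dict(np.load('side0.npz'))
Z=lambda x,y:(x/2.96+155-.33,y/2.96+160-.33); S=lambda x,y:(x/3.5+225-.35,y/3.5+140-.35)
P=lambda x,y,z:onplane(d,*Z(x,y),z); Q=lambda x,y,z:onplane(s,*S(x,y),z)
print('plate',[P(*a,.008)[:2] for a in((738,28),(775,150),(60,335),(27,212))])
print('notch top',[P(*a,.04)[:2] for a in((448,165),(343,193),(237,222))])
print('notch side',[Q(*a,.04)[:2] for a in((273,228),(296,293),(321,364))])
print('rail edges',[P(*a,.04)[:2] for a in((45,248),(52,293),(498,133),(508,178))])
print('cap top',P(604,119,.098)[:2],'side',Q(246,80,.098)[:2])
print('head top',P(371,321,.096)[:2],Q(414,208,.096)[:2])
print('plinths',P(266,340,.026)[:2],P(470,285,.026)[:2])
print('tab top depths')
for x,y in((690,95),(700,95),(710,95),(720,95),(730,95),(740,95)): print(x,depthpt(d,*Z(x,y)))
print('stop',[depthpt(d,*Z(*a)) for a in((760,88),(38,270))])
for x,y in((604,119),(371,321),(150,250)): print(depthpt(d,*Z(x,y)))
E
```

```text
plate [array([ 0.6674, -0.2224]), array([ 0.5953, -0.2437]), array([0.4797, 0.1694]), array([0.5495, 0.1914])]
notch top [array([ 0.5797, -0.0485]), array([0.5628, 0.0096]), array([0.5455, 0.0678])]
notch side [array([ 0.5769, -0.048 ]), array([0.559, 0.011]), array([0.5415, 0.0688])]
rail edges [array([0.529 , 0.1726]), array([0.5046, 0.1677]), array([ 0.5983, -0.0762]), array([ 0.5732, -0.082 ])]
cap top [ 0.6008 -0.1228] side [ 0.6007 -0.1217]
head top [ 0.4959 -0.0055] [ 0.4957 -0.0033]
plinths [0.4804 0.0507] [ 0.5133 -0.0631]
tab top depths
690 [ 0.6204 -0.1802  0.0536]
700 [ 0.6199 -0.1844  0.0581]
710 [ 0.6182 -0.1857  0.0716]
720 [ 0.6163 -0.1865  0.0861]
730 [ 0.6152 -0.189   0.0946]
740 [ 0.6152 -0.1938  0.0958]
stop [array([ 0.627 , -0.2234,  0.0414]), array([0.5169, 0.1765, 0.0374])]
[ 0.6008 -0.1227  0.0986]
[ 0.4959 -0.0055  0.0965]
[0.5291 0.1154 0.0383]
```

```bash
cat >> h.py <<'E'
from scipy.spatial.transform import Rotation as Ro
u=np.array([-.276,.961,0]); u/=np.linalg.norm(u)
tab0=np.array([.6210,-.1927,.080])
def st():
    o=readout.get_obs(); print('t',round(o['clock'],2),'p',o['eef_pos'].round(4),'F',o['force'].round(2),'Fu',round(float(o['force']@u),2),'g',round(o['grip_width'],4),'q',o['joint_pos'].round(2)); return o
def to(p):
    o=st(); R=Ro.from_rotvec(o['tool_rot']); 
    x=u; z=np.array([0,0,-1.]); T=Ro.from_matrix(np.c_[x,np.cross(z,x),z])
    print('turn',(R.inv()*T).as_rotvec().round(4),'shift mm',(R.inv().apply(p-o['eef_pos'])*1000).round(1))
E
python3 -c "
from h import *
to(tab0-.036*u+[0,0,.12])
"
```

```text
t 0.1 p [0.2563 0.5696 0.2306] F [ 0.3  -0.67  0.93] Fu -0.73 g 0.0856 q [-1.17  0.33 -0.06  1.46  0.02  1.35 -0.09]
turn [-1.200e-03  6.000e-04  8.683e-01] shift mm [-668.6 -573.    31.4]
```

Emit:
{"op": "carry_out", "data": {
  "plan": [
    [[0, 0, 0.868], [-669, -573, 0], 0],
    [[0, 0, 0.868], [-669, -573, 0], 0],
    [[0, 0, 0.868], [-669, -573, 0], 0],
    [[0, 0, 0.868], [-669, -573, 0], 0],
    [[0, 0, 0.868], [-669, -573, 0], 0]
  ]
}}

```text
clock: 0.72
eef_pos: [0.3899, 0.2852, 0.2312]
tool_rot: [-1.896, -2.505, -0.0]
force: [1.7, 0.0, 0.9]
grip_width: -0.0001
```

```bash
python3 -c "
from h import *
to(tab0-.036*u+[0,0,.12])
"
```

```text
t 0.72 p [0.3899 0.2852 0.2312] F [1.69 0.04 0.87] Fu -0.43 g -0.0001 q [-0.91  0.01  0.19  1.83 -0.    1.3  -0.45]
turn [-0.0001 -0.0002 -0.0046] shift mm [-558.7   92.8   31. ]
```

Emit:
{"op": "carry_out", "data": {
  "plan": [
    [[0, 0, 0], [-559, 93, 0], 0],
    [[0, 0, 0], [-559, 93, 0], 0],
    [[0, 0, 0], [-559, 93, 0], 0],
    [[0, 0, 0], [-559, 93, 0], 0],
    [[0, 0, 0], [-559, 93, 0], 0]
  ]
}}

```text
clock: 1.35
eef_pos: [0.5243, 0.0033, 0.2313]
tool_rot: [-1.889, -2.51, -0.001]
force: [0.2, 1.6, 0.7]
grip_width: -0.0002
```

```bash
python3 -c "
from h import *
to(tab0-.036*u+[0,0,.12])
"
```

```text
t 1.35 p [0.5243 0.0033 0.2313] F [0.18 1.6  0.67] Fu 1.49 g -0.0002 q [-0.57  0.1   0.52  1.75 -0.05  1.3   0.24]
turn [ 0.0002 -0.0003  0.0007] shift mm [-251.1   38.6   31.2]
```

Emit:
{"op": "carry_out", "data": {
  "plan": [
    [[0, 0, 0], [-251, 39, 0], 0],
    [[0, 0, 0], [-251, 39, 0], 0],
    [[0, 0, 0], [-251, 39, 0], 0],
    [[0, 0, 0], [-251, 39, 0], 0],
    [[0, 0, 0], [-251, 39, 0], 0]
  ]
}}

```text
clock: 1.98
eef_pos: [0.6299, -0.2308, 0.2295]
tool_rot: [-1.897, -2.503, 0.007]
force: [0.2, 0.6, 0.7]
grip_width: 0.0003
```

```bash
python3 -c "
from h import *
to(tab0-.036*u+[0,0,-.010])
grab('side','s1.png');grab('top','t1.png')
im=cv2.imread('pics/s1.png'); im2=cv2.imread('pics/t1.png'); 
cv2.imwrite('pics/m1.png',cv2.resize(np.hstack([cv2.convertScaleAbs(im[80:300,200:400],alpha=1.6),cv2.convertScaleAbs(im2[80:300,220:420],alpha=1.6)]),None,fx=2,fy=2))
"
```

```text
t 1.98 p [ 0.6299 -0.2308  0.2295] F [0.25 0.59 0.69] Fu 0.5 g 0.0003 q [-0.16  0.49  0.65  1.36 -0.29  1.39  0.75]
turn [-0.0039  0.0019 -0.0061] shift mm [  3.4   2.6 159.5]
```

View pics/m1.png

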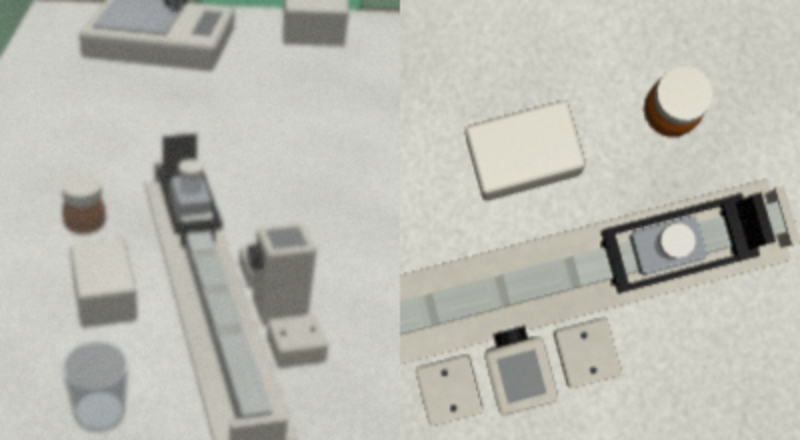

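```bash
python3 -c "
from h import *
for n in ('s1','t1'):
    d=dict(np.load(n+'.npz')); print(n,proj(d,np.array([.63,-.231,.23])),proj(d,np.array([.63,-.231,.30])),proj(d,np.array([.63,-.22,.04])))
im=cv2.imread('pics/s1.png'); im2=cv2.imread('pics/t1.png'); 
cv2.imwrite('pics/m2.png',cv2.resize(np.hstack([im,im2]),(800,300)))
"
```

```text
s1 (np.float64(286.6536112480324), np.float64(83.98953086129767)) (np.float64(286.49698809847354), np.float64(51.825834950756246)) (np.float64(286.53790035821487), np.float64(160.16079944583046))
t1 (np.float64(472.0081675648099), np.float64(165.97952414748676)) (np.float64(505.34828425278306), np.float64(153.0580054583064)) (np.float64(409.0887869407995), np.float64(187.67058039834907))
```

View pics/m2.png

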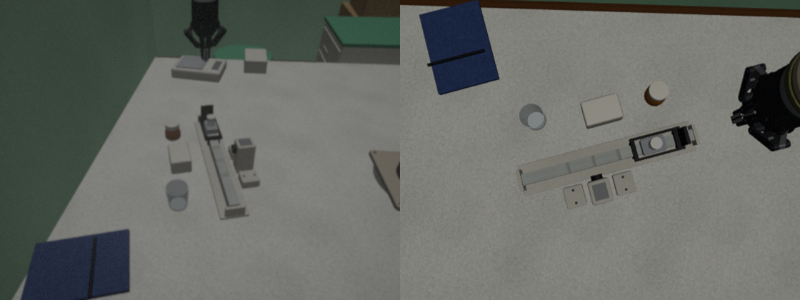

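Emit:
{"op": "carry_out", "data": {
  "plan": [
    [[-0.004, 0.002, -0.006], [3, 3, 30], 0],
    [[-0.004, 0.002, -0.006], [3, 3, 80], 0],
    [[-0.004, 0.002, -0.006], [3, 3, 130], 0],
    [[-0.004, 0.002, -0.006], [3, 3, 159], 0],
    [[-0.004, 0.002, -0.006], [3, 3, 159], 0]
  ]
}}

```text
clock: 2.7
eef_pos: [0.6317, -0.2188, 0.0705]
tool_rot: [-1.877, -2.515, -0.006]
force: [0.3, 0.1, 0.8]
grip_width: -0.0
```

```bash
python3 -c "
from h import *
to(tab0-.013*u+[0,0,-.010])
grab('side','s2.png');grab('top','t2.png')
im=cv2.imread('pics/s2.png'); im2=cv2.imread('pics/t2.png'); 
cv2.imwrite('pics/m3.png',cv2.resize(np.hstack([cv2.convertScaleAbs(im[80:280,200:400],alpha=1.6),cv2.convertScaleAbs(im2[80:280,320:520],alpha=1.6)]),None,fx=2,fy=2))
"
```

```text
t 2.7 p [ 0.6317 -0.2188  0.0705] F [0.33 0.05 0.82] Fu -0.04 g -0.0 q [-0.15  0.61  0.58  1.53 -0.37  1.11  0.8 ]
turn [ 0.0011 -0.0051  0.0087] shift mm [15.1 -3.   0.5]
```

View pics/m3.png

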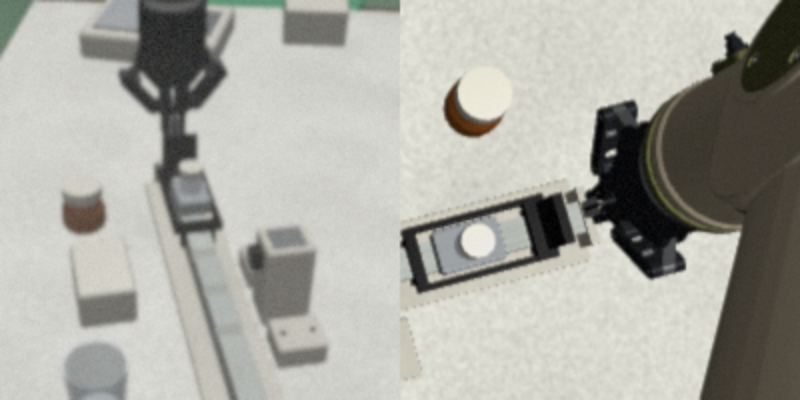

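Emit:
{"op": "carry_out", "data": {
  "plan": [
    [[0.001, -0.005, 0.009], [4, -3, 0], 0],
    [[0.001, -0.005, 0.009], [8, -3, 0], 0],
    [[0.001, -0.005, 0.009], [12, -3, 0], 0],
    [[0.001, -0.005, 0.009], [12, -3, 0], 0],
    [[0.001, -0.005, 0.009], [12, -3, 0], 0]
  ]
}}

```text
clock: 3.42
eef_pos: [0.6266, -0.211, 0.0723]
tool_rot: [1.891, 2.503, 0.001]
force: [0.4, 0.0, 0.1]
grip_width: -0.0002
```

```bash
python3 -c "
from h import *
to(tab0-.011*u+[0,0,-.010])
"
```

```text
t 3.42 p [ 0.6266 -0.211   0.0723] F [0.38 0.02 0.1 ] Fu -0.09 g -0.0002 q [-0.17  0.59  0.59  1.56 -0.36  1.1   0.78]
turn [ 0.0031  0.003  -0.0027] shift mm [ 8.1 -0.4  2.3]
```

Emit:
{"op": "carry_out", "data": {
  "plan": [
    [[0, 0, 0], [2, 0, 1], 0],
    [[0, 0, 0], [4, 0, 1], 0],
    [[0, 0, 0], [6, 0, 1], 0],
    [[0, 0, 0], [8, 0, 1], 0],
    [[0, 0, 0], [10, 0, 1], 0]
  ]
}}

```text
clock: 4.05
eef_pos: [0.6239, -0.2017, 0.0713]
tool_rot: [1.891, 2.503, 0.0]
force: [2.3, -2.9, -2.1]
grip_width: -0.0002
```

```bash
python3 -c "
from h import *
to(tab0-.011*u+[0,0,-.010])
"
```

```text
t 4.05 p [ 0.6239 -0.2017  0.0713] F [ 2.31 -2.89 -2.15] Fu -3.42 g -0.0002 q [-0.19  0.58  0.59  1.58 -0.35  1.09  0.77]
turn [ 0.0033  0.0039 -0.003 ] shift mm [-1.5 -0.3  1.3]
```

Emit:
{"op": "carry_out", "data": {
  "plan": [
    [[0, 0, 0], [5, 0, 0.5], 0],
    [[0, 0, 0], [10, 0, 1], 0],
    [[0, 0, 0], [15, 0, 1], 0],
    [[0, 0, 0], [20, 0, 1], 0],
    [[0, 0, 0], [25, 0, 1], 0]
  ]
}}

```text
clock: 4.68
eef_pos: [0.6169, -0.1769, 0.0702]
tool_rot: [1.891, 2.504, 0.001]
force: [0.2, -3.2, 2.0]
grip_width: 0.0002
```

```bash
cat >> h.py <<'E'
def look(k):
    o=readout.get_obs()
    S=grab('side','s%s.png'%k);T=grab('top','t%s.png'%k)
    im=S['image'];im2=T['image']
    cv2.imwrite('pics/m%s.png'%k,cv2.resize(np.hstack([cv2.convertScaleAbs(im[100:300,225:375],alpha=1.6),cv2.convertScaleAbs(im2[130:330,200:420],alpha=1.6)]),None,fx=2.1,fy=2.1,interpolation=cv2.INTER_CUBIC))
    F=np.array([.5627,.0098,.08]); r=np.array([u[1],-u[0],0])
    # cap: bright, near z .098
    for n,d in(('side',S),('top',T)):
        h,w=d['z_map'].shape; f=K(d); vv,uu=np.mgrid[:h,:w]; z=d['z_map']; c=np.stack([(uu-d['cx'])/f*z,(vv-d['cy'])/f*z,z,np.ones_like(z)],-1)
        p=(c@np.linalg.inv(d['world_to_cam']).T)[...,:3]
        rel=p-F; a=rel@u; b=rel@r
        m=(abs(p[...,2]-.098)<.006)&(abs(b)<.018)&(a>-.17)&(a<.1)&(d['image'].min(-1)>110)&(z>0)
        nn,lab,stt,cen=cv2.connectedComponentsWithStats(m.astype(np.uint8))
        if nn<2: print(n,'no cap'); continue
        i=1+np.argmax(stt[1:,4]); q=onplane(d,*cen[i],.098)
        print(n,'cap px',cen[i].round(1),'area',stt[i,4],'vial along from focus mm',round(1e3*(q-F)@u,1),'lat',round(1e3*(q-F)@r,1))
    print('tcp along from focus',round(1e3*(o['eef_pos']-F)@u,1),'lat',round(1e3*(o['eef_pos']-F)@r,1))
E
python3 -c "
from h import *
st();look('4')
"
```

```text
t 4.67 p [ 0.6169 -0.1769  0.0702] F [ 0.23 -3.17  1.99] Fu -3.11 g 0.0002 q [-0.23  0.55  0.59  1.62 -0.34  1.07  0.73]
side cap px [297.9 169.4] area 49 vial along from focus mm -109.3 lat -1.1
top cap px [341.  204.2] area 237 vial along from focus mm -110.1 lat 0.5
tcp along from focus -194.4 lat 0.6
```

View pics/m4.png

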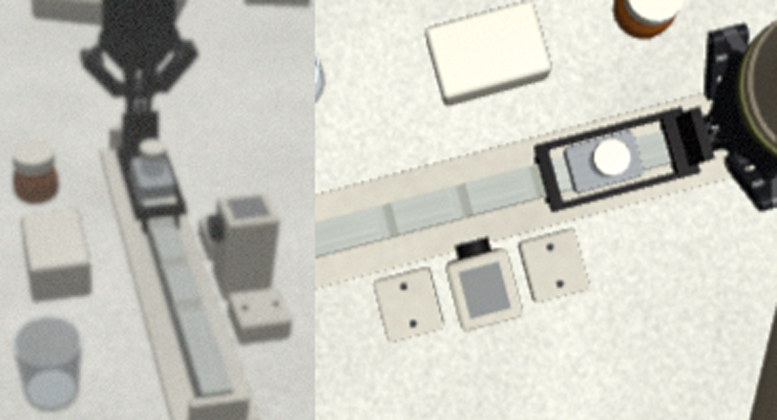

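Emit:
{"op": "carry_out", "data": {
  "plan": [
    [[0, 0, 0], [5, 0, 0], 0],
    [[0, 0, 0], [10, 0, 0], 0],
    [[0, 0, 0], [15, 0, 0], 0],
    [[0, 0, 0], [20, 0, 0], 0],
    [[0, 0, 0], [25, 0, 0], 0]
  ]
}}

```text
clock: 5.4
eef_pos: [0.61, -0.1528, 0.07]
tool_rot: [1.891, 2.504, 0.001]
force: [2.2, -2.9, -2.8]
grip_width: 0.0004
```

Emit:
{"op": "carry_out", "data": {
  "plan": [
    [[0, 0, 0], [3, 0, 0], 0],
    [[0, 0, 0], [7, 0, 0], 0],
    [[0, 0, 0], [11, 0, 0], 0],
    [[0, 0, 0], [15, 0, 0], 0],
    [[0, 0, 0], [19, 0, 0], 0]
  ]
}}

```text
clock: 6.02
eef_pos: [0.6048, -0.1348, 0.07]
tool_rot: [1.891, 2.504, 0.001]
force: [1.0, -3.8, -2.0]
grip_width: 0.0004
```

```bash
python3 -c "
from h import *
st();look('5')
"
```

```text
t 6.03 p [ 0.6048 -0.1348  0.07  ] F [ 1.01 -3.8  -2.04] Fu -3.93 g 0.0004 q [-0.31  0.51  0.59  1.68 -0.32  1.05  0.66]
side cap px [302.1 181.2] area 55 vial along from focus mm -64.9 lat -1.1
top cap px [313.1 211.5] area 243 vial along from focus mm -66.3 lat 0.6
tcp along from focus -150.6 lat 0.5
```

Emit:
{"op": "carry_out", "data": {
  "plan": [
    [[0, 0, 0], [1, 0, 0], 0],
    [[0, 0, 0], [2, 0, 0], 0],
    [[0, 0, 0], [3, 0, 0], 0],
    [[0, 0, 0], [3, 0, 0], 0],
    [[0, 0, 0], [3, 0, 0], 0]
  ]
}}

```text
clock: 6.75
eef_pos: [0.6042, -0.1318, 0.0701]
tool_rot: [1.891, 2.504, 0.001]
force: [-0.3, -1.1, 0.1]
grip_width: -0.0002
```

```bash
python3 -c "
from h import *
st();look('6')
"
```

```text
t 6.75 p [ 0.6042 -0.1318  0.0701] F [-0.25 -1.06  0.14] Fu -0.95 g -0.0002 q [-0.32  0.5   0.59  1.69 -0.32  1.05  0.65]
side cap px [302.3 181.8] area 58 vial along from focus mm -62.5 lat -1.0
top cap px [311.9 212. ] area 236 vial along from focus mm -64.3 lat 0.3
tcp along from focus -147.6 lat 0.8
```

Emit:
{"op": "carry_out", "data": {
  "plan": [
    [[0, 0, 0], [1, 0, 0], 0],
    [[0, 0, 0], [2, 0, 0], 0],
    [[0, 0, 0], [2, 0, 0], 0],
    [[0, 0, 0], [2, 0, 0], 0],
    [[0, 0, 0], [2, 0, 0], 0]
  ]
}}

```text
clock: 7.48
eef_pos: [0.6036, -0.13, 0.07]
tool_rot: [1.891, 2.504, 0.001]
force: [0.9, -0.4, -0.3]
grip_width: -0.0002
```

```bash
python3 -c "
from h import *
st();look('7')
"
```

```text
t 7.47 p [ 0.6036 -0.13    0.07  ] F [ 0.94 -0.43 -0.32] Fu -0.67 g -0.0002 q [-0.32  0.5   0.59  1.69 -0.32  1.04  0.65]
side cap px [302.6 185.6] area 52 vial along from focus mm -49.4 lat 0.9
top cap px [306.7 213.4] area 219 vial along from focus mm -56.2 lat 0.3
tcp along from focus -145.7 lat 0.7
```

```bash
python3 -c "
from h import *
F=np.array([.5627,.0098,.08])
for n,p in(('s7',(302.6,185.6)),('t7',(306.7,213.4))):
    d=dict(np.load(n+'.npz')); print(n,[round(float((onplane(d,*p,z)-F)@u*1e3),1) for z in(.098,.0937)])
"
```

```text
s7 [-49.5, -55.3]
t7 [-56.1, -56.6]
```

Emit:
{"op": "carry_out", "data": {
  "plan": [
    [[0, 0, 0], [3, 0, 0], 0],
    [[0, 0, 0], [6, 0, 0], 0],
    [[0, 0, 0], [9, 0, 0], 0],
    [[0, 0, 0], [12, 0, 0], 0],
    [[0, 0, 0], [15, 0, 0], 0]
  ]
}}

```text
clock: 8.2
eef_pos: [0.5998, -0.1168, 0.0701]
tool_rot: [1.891, 2.501, 0.0]
force: [1.8, -2.0, -2.6]
grip_width: -0.0001
```

Emit:
{"op": "carry_out", "data": {
  "plan": [
    [[0, 0, 0], [3, 0, 0], 0],
    [[0, 0, 0], [6, 0, 0], 0],
    [[0, 0, 0], [9, 0, 0], 0],
    [[0, 0, 0], [12, 0, 0], 0],
    [[0, 0, 0], [12, 0, 0], 0]
  ]
}}

```text
clock: 8.82
eef_pos: [0.5961, -0.1035, 0.0699]
tool_rot: [1.891, 2.505, 0.002]
force: [0.2, -0.7, 0.1]
grip_width: 0.0
```

```bash
python3 -c "
from h import *
st();look('8')
"
```

```text
t 8.82 p [ 0.5961 -0.1035  0.0699] F [ 0.18 -0.67  0.13] Fu -0.69 g 0.0 q [-0.37  0.48  0.59  1.72 -0.3   1.03  0.6 ]
side cap px [305.1 190.5] area 63 vial along from focus mm -32.3 lat -0.7
top cap px [293. 217.] area 238 vial along from focus mm -34.7 lat 0.2
tcp along from focus -118.1 lat 0.8
```

View pics/m8.png

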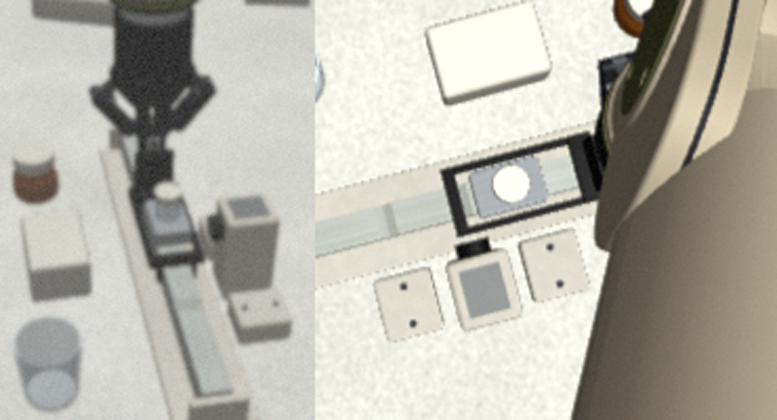

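Emit:
{"op": "carry_out", "data": {
  "plan": [
    [[0, 0, 0], [5, 0, 0], 0],
    [[0, 0, 0], [10, 0, 0], 0],
    [[0, 0, 0], [15, 0, 0], 0],
    [[0, 0, 0], [20, 0, 0], 0],
    [[0, 0, 0], [22, 0, 0], 0]
  ]
}}

```text
clock: 9.55
eef_pos: [0.5901, -0.0825, 0.07]
tool_rot: [1.891, 2.504, 0.001]
force: [0.8, -2.4, 0.1]
grip_width: 0.0001
```

```bash
python3 -c "
from h import *
st();look('9')
"
```

```text
t 9.55 p [ 0.5901 -0.0825  0.07  ] F [ 0.78 -2.42  0.06] Fu -2.54 g 0.0001 q [-0.41  0.46  0.59  1.75 -0.29  1.02  0.56]
side cap px [307.4 196.9] area 66 vial along from focus mm -10.7 lat -0.6
top cap px [278.8 220.7] area 242 vial along from focus mm -12.6 lat 0.4
tcp along from focus -96.2 lat 0.8
```

Emit:
{"op": "carry_out", "data": {
  "plan": [
    [[0, 0, 0], [2, 0, 0], 0],
    [[0, 0, 0], [4, 0, 0], 0],
    [[0, 0, 0], [5, 0, 0], 0],
    [[0, 0, 0], [6, 0, 0], 0],
    [[0, 0, 0], [6, 0, 0], 0]
  ]
}}

```text
clock: 10.28
eef_pos: [0.5886, -0.077, 0.0699]
tool_rot: [1.891, 2.504, 0.001]
force: [1.4, -1.5, 0.4]
grip_width: -0.0
```

```bash
python3 -c "
from h import *
st();look('10')
"
```

```text
t 10.28 p [ 0.5886 -0.077   0.0699] F [ 1.43 -1.5   0.45] Fu -1.83 g -0.0 q [-0.42  0.45  0.59  1.75 -0.29  1.02  0.55]
side cap px [308.  198.7] area 68 vial along from focus mm -5.0 lat -0.8
top cap px [275.2 221.6] area 244 vial along from focus mm -7.1 lat 0.5
tcp along from focus -90.6 lat 0.9
```

Emit:
{"op": "carry_out", "data": {
  "plan": [
    [[0, 0, 0], [1, 0, 0], 0],
    [[0, 0, 0], [2, 0, 0], 0],
    [[0, 0, 0], [2.5, 0, 0], 0],
    [[0, 0, 0], [2.5, 0, 0], 0],
    [[0, 0, 0], [2.5, 0, 0], 0]
  ]
}}

```text
clock: 11.0
eef_pos: [0.5879, -0.0747, 0.0699]
tool_rot: [1.891, 2.504, 0.001]
force: [-0.3, -1.9, 0.9]
grip_width: -0.0003
```

```bash
python3 -c "
from h import *
st();look('11')
"
```

```text
t 11.0 p [ 0.5879 -0.0747  0.0699] F [-0.34 -1.94  0.86] Fu -1.77 g -0.0003 q [-0.43  0.45  0.59  1.76 -0.29  1.02  0.55]
side cap px [308.4 199.4] area 70 vial along from focus mm -2.7 lat -0.9
top cap px [273.8 222.1] area 244 vial along from focus mm -4.8 lat 0.3
tcp along from focus -88.1 lat 0.9
```

Emit:
{"op": "carry_out", "data": {
  "plan": [
    [[0, 0, 0], [1, 0, 0], 0],
    [[0, 0, 0], [1.5, 0, 0], 0],
    [[0, 0, 0], [1.5, 0, 0], 0],
    [[0, 0, 0], [1.5, 0, 0], 0],
    [[0, 0, 0], [1.5, 0, 0], 0]
  ]
}}

```text
clock: 11.72
eef_pos: [0.5874, -0.0731, 0.0698]
tool_rot: [1.891, 2.504, 0.001]
force: [-0.2, 0.3, 0.4]
grip_width: 0.0002
```

```bash
python3 -c "
from h import *
st();look('12')
"
```

```text
t 11.72 p [ 0.5874 -0.0731  0.0698] F [-0.23  0.33  0.36] Fu 0.38 g 0.0002 q [-0.43  0.45  0.59  1.76 -0.29  1.02  0.54]
side cap px [308.6 199.9] area 71 vial along from focus mm -0.9 lat -1.0
top cap px [272.7 222.4] area 246 vial along from focus mm -3.1 lat 0.2
tcp along from focus -86.5 lat 0.9
```

Emit:
{"op": "carry_out", "data": {
  "plan": [
    [[0, 0, 0], [0.5, 0, 0], 0],
    [[0, 0, 0], [1, 0, 0], 0],
    [[0, 0, 0], [1, 0, 0], 0],
    [[0, 0, 0], [1, 0, 0], 0],
    [[0, 0, 0], [1, 0, 0], 0]
  ]
}}

```text
clock: 12.45
eef_pos: [0.5872, -0.0723, 0.0699]
tool_rot: [1.891, 2.504, 0.001]
force: [0.1, 0.3, 0.2]
grip_width: -0.0002
```

```bash
python3 -c "
from h import *
st();look('13')
"
```

```text
t 12.45 p [ 0.5872 -0.0723  0.0699] F [0.14 0.27 0.18] Fu 0.22 g -0.0002 q [-0.43  0.45  0.59  1.76 -0.28  1.02  0.54]
side cap px [308.5 200.3] area 71 vial along from focus mm 0.1 lat -0.5
top cap px [272.  222.5] area 240 vial along from focus mm -2.1 lat 0.3
tcp along from focus -85.7 lat 0.9
```

Emit:
{"op": "carry_out", "data": {
  "plan": [
    [[0, 0, 0], [0.5, 0, 0], 0],
    [[0, 0, 0], [1, 0, 0], 0],
    [[0, 0, 0], [1, 0, 0], 0],
    [[0, 0, 0], [1, 0, 0], 0],
    [[0, 0, 0], [1, 0, 0], 0]
  ]
}}

```text
clock: 13.18
eef_pos: [0.5869, -0.0715, 0.0698]
tool_rot: [1.891, 2.503, 0.001]
force: [0.1, -0.8, 0.3]
grip_width: -0.0005
```

```bash
python3 -c "
from h import *
st();look('14')
"
```

```text
t 13.18 p [ 0.5869 -0.0715  0.0698] F [ 0.13 -0.78  0.31] Fu -0.79 g -0.0005 q [-0.43  0.45  0.59  1.76 -0.28  1.02  0.54]
side cap px [309.  203.6] area 62 vial along from focus mm 10.7 lat 0.8
top cap px [268.6 223.5] area 220 vial along from focus mm 3.2 lat 0.1
tcp along from focus -84.8 lat 0.9
```

Emit:
{"op": "carry_out", "data": {
  "plan": [
    [[0, 0, 0], [-5, 0, 0], 0],
    [[0, 0, 0], [-15, 0, 0], 0],
    [[0, 0, 0], [-30, 0, 0], 0],
    [[0, 0, 0], [-40, 0, 0], 0],
    [[0, 0, 0], [-40, 0, 0], 0]
  ]
}}

```text
clock: 13.9
eef_pos: [0.5979, -0.1115, 0.07]
tool_rot: [1.893, 2.501, 0.0]
force: [-0.4, 0.6, -0.1]
grip_width: -0.0001
```

Emit:
{"op": "carry_out", "data": {
  "plan": [
    [[0, 0, 0], [-10, 0, -20], 0],
    [[0, 0, 0], [-30, 0, -60], 0],
    [[0, 0, 0], [-60, 0, -100], 0],
    [[0, 0, 0], [-100, 0, -130], 0],
    [[0, 0, 0], [-120, 0, -150], 0]
  ]
}}

```text
clock: 14.52
eef_pos: [0.6303, -0.2272, 0.2221]
tool_rot: [1.892, 2.501, 0.001]
force: [-0.7, 0.0, -0.5]
grip_width: -0.0003
```

Emit:
{"op": "carry_out", "data": {
  "plan": [
    [[0, 0, 0], [-20, 0, 0], 0],
    [[0, 0, 0], [-40, 0, 0], 0],
    [[0, 0, 0], [-50, 0, 0], 0],
    [[0, 0, 0], [-50, 0, 0], 0],
    [[0, 0, 0], [-50, 0, 0], 0]
  ]
}}

```text
clock: 15.15
eef_pos: [0.644, -0.2721, 0.2204]
tool_rot: [1.89, 2.505, 0.002]
force: [0.1, 0.5, -0.9]
grip_width: 0.0001
```

```bash
python3 -c "
from h import *
st();look('15')
F=np.array([.5627,.0098,.08])
T=dict(np.load('t15.npz'));S=dict(np.load('s15.npz'))
im=cv2.convertScaleAbs(T['image'],alpha=1.7)[180:300,200:360]
cv2.imwrite('pics/z15.png',cv2.resize(im,None,fx=5,fy=5,interpolation=cv2.INTER_CUBIC))
"
```

```text
t 15.15 p [ 0.644  -0.2721  0.2204] F [ 0.09  0.45 -0.86] Fu 0.41 g 0.0001 q [-0.09  0.56  0.65  1.28 -0.34  1.4   0.82]
side cap px [308.9 203.6] area 54 vial along from focus mm 10.4 lat 0.8
top cap px [268.8 223.7] area 206 vial along from focus mm 3.1 lat -0.1
tcp along from focus -293.4 lat 0.3
```

View pics/m15.png

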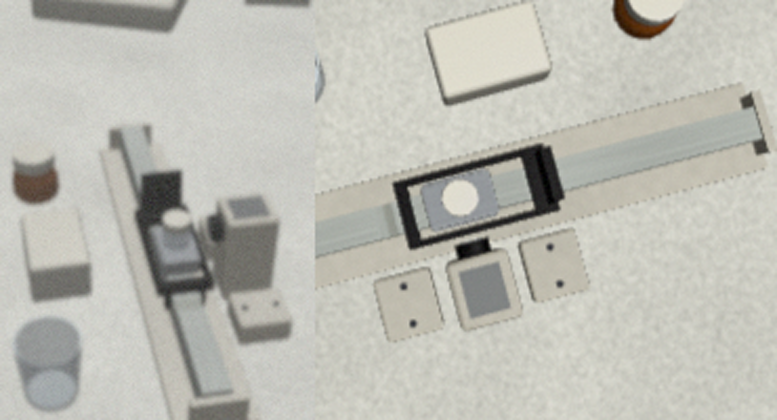

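View pics/z15.png

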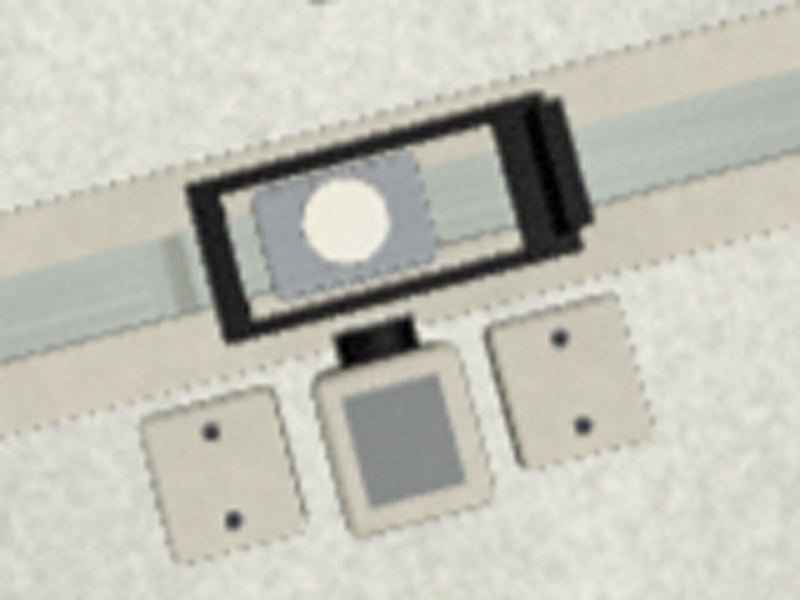

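The vial (cap at pixel 269, 224 in the top view) stands in line with the head and is lower than before, so the holder has dropped. The trolley stayed put when the arm withdrew. I'm handing the job in.

```bash
python3 -c "
from h import *
for n,p in(('s15',(308.9,203.6)),('t15',(268.8,223.7))):
    d=dict(np.load(n+'.npz')); print(n,[round(float((onplane(d,*p,.0937)-np.array([.5627,.0098,.08]))@u*1e3),1)], depthpt(d,*p))
from cell import close_job
print(close_job())
"
```

```text
s15 [5.2] [0.5609492  0.01332487 0.09262275]
t15 [3.0] [0.56191429 0.01266889 0.09348969]
the job is handed in; nothing more can be done
None
```

The vial is standing in the middle notch in front of the reading head. I pushed the trolley there by its tab with the closed fingers, through the first notch. Then I backed off, raised the arm clear and handed the job in at about 15 s.

- **Holder dropped:** the cap top now reads about 93 mm high (98.6 mm at the start), as expected when the holder is down in a notch.
- **Trolley position:** the trolley did not move when the arm withdrew.
- **Forces:** wrist force readings stayed at about 5 N or less.
- **Other objects:** the box and jar showed no change in the last pictures I viewed. The beaker was only partly in view in those, but the arm never went near it.

**Checks that disagreed:** my first estimate of the middle notch, from its pixels, was about 4 mm too far back. Both the first notch drop and the head's own position showed this. The side and top cameras differ by about 2 mm on the vial's position (5.2 and 3.0 mm past that first estimate). Their mean is within about 1 mm of the head's centre line.

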